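# Take the ribbon cassette out of the carton marker

## Robot

A 6-joint arm with a two-finger parallel gripper is mounted at the origin on the work surface. World frame = base frame: x ahead of the robot, y to its left, z up, the work surface at z = 0. Lengths are in m, angles in rad, forces in N, time in s.
With the tool pointing down it reaches from about 0.35 to 0.85 m from the base axis. Payload 8.1 kg.
Tool frame: the origin (TCP) lies on the centre line of the jaws, within the pads' length; the fingertips stand robot.tip_reach ahead of it and the grasp point (between the pads) lies 2 mm behind it (robot.tip_reach is the distance from the TCP to the fingertips, in m); z points along the fingers, y is the line along which they close (so a half turn about z gives the same grasp; the last joint's range is limited). The gripper opens to 85 mm and grips with 20 to 120 N. Pads are 22 mm wide; open, the fingers measure 114 mm over their backs; the gripper's body (76 mm by 85 mm) begins 54 mm behind the grasp point. The pads swing forward as they close: fully open they stand 13 mm farther back than shut.
Start: joints at [-1.217, 0.13, 1.488, -0, 1.523, -0.085], TCP at [0.255, -0.543, 0.248] pointing down, gripper open.
Joint ranges: [-2.96, 2.96], [-0.89, 2.26], [0.02, 2.5], [-1.34, 4.48], [0, 2.73], [-2.66, 2.66]. Speed limits (rad/s): [2.39, 2.39, 2.79, 3.14, 3.14, 3.14].

## Interface

Orientations are given as a rotation vector (axis times angle).
In Python, from station import robot gives the robot as it stands. The module is installed in compiled form; this text tells all that it offers.
- The arm moves only by the shell command python3 -m creep 'ROWS' [FORCE]. ROWS is JSON, one flat list of numbers, 5 for each row, row after row: the closure, from -1 (fully open) to 1 (shut), then the shift along the world's x, y, z scaled (see below), then the turn about the world's z scaled (see below). In form: [claw, dx, dy, dz, roll, claw, dx, dy, dz, roll, ...]. A call has exactly 5 rows; each row shifts and turns the commanded pose from where the row before left it; what a row does not reach is not made up. The controller multiplies each number of a shift by 60 mm and each number of a turn by 10 degrees. A row lasts 1/8 s, in which the tool goes at most 62.5 mm and 10.7 degrees, less where a joint would pass 70% of its speed; a pose out of reach is approached as far as the arm can. A call with a number of a shift or a turn outside -1 to 1 is refused whole. A call with a gripper value outside its range is refused whole. The fingers move at their own pace and stop on an object; FORCE is the grip in N (left out, the last holds). Time passes only in rows, so rows that do not move let the fingers close, or fill a call up. It gives the time, the measured TCP pose, the force, the opening and the grip force at its end, in the units of the state.
- robot.get_obs(): the state, without advancing time (a new reading comes with each control period).
- robot.read_camera(name): name is "scene" or "top" or "wrist"; returns a dict with "image" (400x640x3 uint8, blue, green, red), "z_map" (400x640 float32, m along the optical axis (not along the pixel's ray), 0 where there is no reading), "fx", "fy", "cx", "cy" (pixels), "camera_from_world" (4x4, takes a point from world to camera coordinates). Camera axes: x right, y up, looking along -z (the intrinsics and any distortion apply to the point x, -y, -z); pixel columns grow to the right and rows downward; lengths in m; the calibration is good to about 2 mm. A picture is of the moment at which its call begins.
- robot.job_done(): hands the job in; it is judged then, once.
The state is a dict: "time_s": time; "qpos": joint angles; "qd": joint speeds; "effort": joint torques, N m; "position": TCP position; "ee_rot": TCP orientation; "contact_force": force on the tool from outside, world axes, zero at the start; "torque": the same for the moment, N m; "grip_width": finger opening in m; "grip_force": force on a finger pad.
Only numpy, scipy, OpenCV 4.12 (cv2) and the standard library are available. Lean on these libraries where they do the work, as an engineer would, in place of code of your own. Each camera call takes 0.05 s, during which the arm holds its last target. There are 200 camera calls.

## Task

On this packing bench a carton marking unit holds a ribbon cassette under its hinged cover plate. Swing the cover plate by its bar right over its hinge until it lies flat on the rear housing with its underside up, then squeeze the two side catches of the cassette fully in with the fingers and lift the cassette straight out of its bay. Finish while still holding it squeezed, upright and still, about 15 cm above its seat; leave the tape roll, the small carton and the fibre tray where they are.

Things in the scene. Friction and masses are not known exactly. Their poses are not given: they have to be found in the camera images.
- dock: Grey marking unit, fixed to the bench. Origin on the bench right below the cover's hinge line; x to the rear, y left, z up. Deck 45 mm high, x -105 to +135 mm, y within 90 mm. The cassette's bay (59 x 56 mm, floor 20 mm above the bench) is centred at x = -45, y = 0; lips on its two y sides hold the catches down. Rear housing: x 18 to 70 mm, y within 55 mm, 96.5 mm high.
- hinge_mid (a point): Middle of the cover's hinge line, which is parallel to the dock's y, 100 mm above the bench; axes as the dock's. The two hinge posts stand 60 to 68 mm to either side of it, 16 mm deep in x, 107 mm high.
- cover (a joint): Cover angle, rad: 0 level, lying forward (dock -x) over the cassette and hiding its catches; pi/2 upright; pi right over, level on the rear housing, underside (rubber pad) up. Starts at 0 to 0.5. Stiff hinge: the cover stays wherever it is left; about 1 N at the bar moves it. Aluminium plate 5 mm thick, 110 mm wide, reaching 74 mm from the hinge line.
- cover_bar (a point): Middle of the cover's round steel bar, 8 mm thick, parallel to the hinge line and 118 mm from it, in the plane of the plate, carried by two arms 96 mm apart (clear). 40 mm is free between bar and plate edge for a finger. It moves on an arc about the hinge line; being round it can turn between fingers that point down all the way.
- cassette_center (a point): Centre (half-way up) of the loose black cassette, 56 x 28 x 74 mm (x, y, z), 110 to 260 g; axes as the dock's; 57 mm above the bench when seated. Foot: lower 30 mm, 53 mm wide in y at the x ends, 1.5 mm play in the bay. A grey ribbed catch plate stands on each y side: 24 mm wide (x), 52 mm over both outer faces. Grip both along y, 15 to 22 mm above this point.
- catch_left (a joint): Travel of the catch on the cassette's +y side, m: 0 free, 0.007 fully in. Spring 3.6 N at first, 7.8 N fully in. A hook at its foot is under the bay's lip until it is pressed in 5 to 6.5 mm. With both fully in, they measure 38 mm over the outer faces and carry the cassette between the fingers. The plates are free for fingers from 7 mm below to 35 mm above the cassette's centre.
- catch_right (a joint): The same for the catch on the cassette's -y side.
- tape_mid (a point): Middle of a bystander: amber tape roll lying flat, 96 mm diameter, 48 mm high (point 24 mm above the bench), beside the unit. Not to be disturbed.
- carton_mid (a point): Middle of a bystander: small closed carton, 85 x 70 x 55 mm, beside the unit. Not to be disturbed.
- tray_mid (a point): Middle of a bystander: moulded fibre tray with steel rings, 160 x 160 mm, 40 mm high (point 12 mm above the bench), farther to the left. Not to be disturbed.

How it is judged:
By the outcome, as a careful person would: the job done as asked, in the order asked, and still so for the second after the job is handed in, while the arm keeps its last pose, push and grip.
It also fails if it takes over 54 s, if anything falls off the work surface, if the arm or the gripper's body presses on something with over 40 N, if the wrist force passes 120 N, or if a joint passes its speed limit or range.

## Working session

There is one attempt and no reset: what is moved stays moved. The work goes in short steps, Python scripts to look and compute and a shell command to move; the robot and the scene stay as the last step left them, time stands still between calls to the robot, and variables do not carry over. Pictures are saved under pics/ and viewed, at most 10 in all, crops included, and the job is handed in when it is done.

```bash
mkdir -p pics; cat > h.py <<'E'
import numpy as np,cv2
from station import robot
def shot(cam,name,crop=None,s=1):
    d=robot.read_camera(cam);np.savez('pics/'+name+'.npz',**d)
    im=d['image']
    if crop: im=im[crop[1]:crop[3],crop[0]:crop[2]]
    cv2.imwrite('pics/'+name+'.png',cv2.resize(im,None,fx=s,fy=s,interpolation=cv2.INTER_CUBIC));return d
def px(d,u,v,z=None):
    T=np.linalg.inv(d['camera_from_world'])
    r=np.array([(u-d['cx'])/d['fx'],-(v-d['cy'])/d['fy'],-1.])
    if z is None:
        w=d['z_map'][int(v)-1:int(v)+2,int(u)-1:int(u)+2];w=w[w>0]
        k=np.median(w) if len(w) else np.nan
    else: k=(z-T[2,3])/(T[:3,:3]@r)[2]
    return (T@np.r_[r*k,1])[:3]
E
python3 - <<'E'
from h import *
d=shot('top','top1');shot('scene','sc1')
o=robot.get_obs();print(o,robot.tip_reach)
E
```

```text
{'time_s': 0.1, 'qpos': array([-1.21742733e+00,  1.31093536e-01,  1.48919317e+00,  2.61484333e-05,
        1.52301489e+00, -8.54134831e-02]), 'qd': array([-1.82667457e-04, -2.51993279e-03, -2.66457679e-03,  9.92133528e-05,
       -6.62223458e-04, -2.98594420e-04]), 'effort': array([ 2.89569194e-03, -5.70952427e+01, -5.01941013e+01, -3.25351675e-05,
        8.11773527e-03, -1.00432956e-04]), 'position': array([ 0.25475696, -0.54269974,  0.24733209]), 'ee_rot': array([-3.06463304e+00, -6.83350763e-01,  3.17744620e-04]), 'contact_force': array([-0.10030231, -0.37626908, -0.73984393]), 'torque': array([0.00882962, 0.03935142, 0.02075578]), 'grip_force': 0.0, 'grip_width': 0.08540387086818232} 0.017
```

View pics/top1.png

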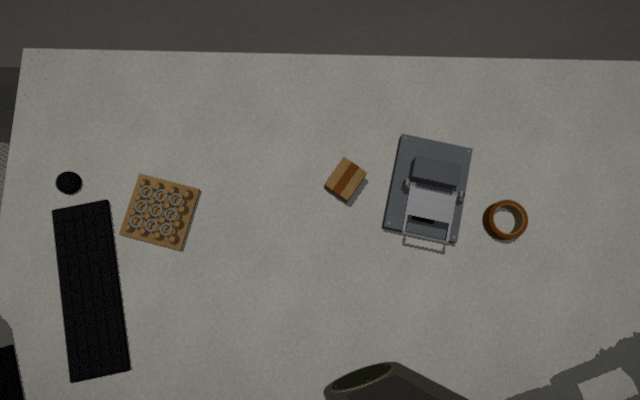

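View pics/sc1.png

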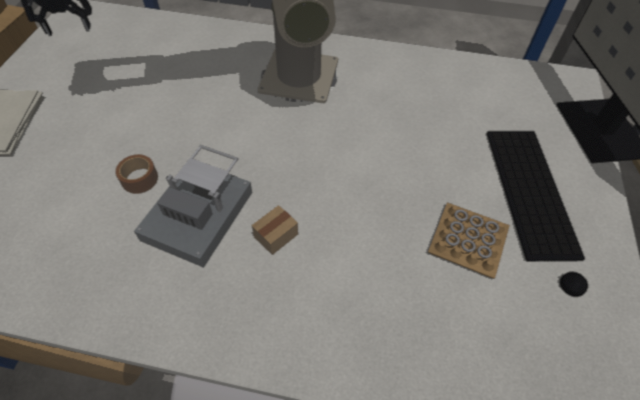

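The top view shows the dock with deck corners near (403,135), (472,149), (457,243) and (384,229). The bar runs from (404,237) to (448,247), the tape roll is at (506,220) and the carton at (346,180).

```bash
python3 - <<'E'
from h import *
d=np.load('pics/top1.npz')
c=[px(d,u,v,.045) for u,v in [(403,135),(472,149),(457,243),(384,229)]]
print(np.round(c,3))
for u,v in [(403,238),(426,242),(448,247),(408,186),(460,197),(420,205),(440,170),(506,204),(346,180)]: print(u,v,np.round(px(d,u,v),3))
# housing top & plate via depth
cv2.imwrite('pics/top1c.png',cv2.resize(d['image'][120:265,370:540],None,fx=4,fy=4,interpolation=cv2.INTER_CUBIC))
c=np.array(c);a=((c[0]+c[1])-(c[2]+c[3]));a/=np.linalg.norm(a);print(a,np.degrees(np.arctan2(a[1],a[0])),np.linalg.norm(c[0]-c[1]),np.linalg.norm(c[0]-c[3]))
m=c.mean(0);print('hinge',m-a*.015)
E
```

```text
[[ 0.709 -0.063  0.045]
 [ 0.677 -0.235  0.045]
 [ 0.441 -0.19   0.045]
 [ 0.471 -0.014  0.045]]
403 238 [ 0.455 -0.069 -0.002]
426 242 [ 0.446 -0.126 -0.   ]
448 247 [ 0.434 -0.181 -0.   ]
408 186 [ 0.578 -0.073  0.047]
460 197 [ 0.544 -0.183  0.102]
420 205 [ 0.523 -0.089  0.102]
440 170 [ 0.609 -0.139  0.096]
506 204 [ 0.539 -0.313  0.045]
346 180 [0.589 0.08  0.055]
[ 9.80614358e-01 -1.95947649e-01  4.60154974e-16] -11.30008792713398 0.17549633189733443 0.24272311532280802
hinge [ 0.55988639 -0.12263899  0.045     ]
```

View pics/top1c.png

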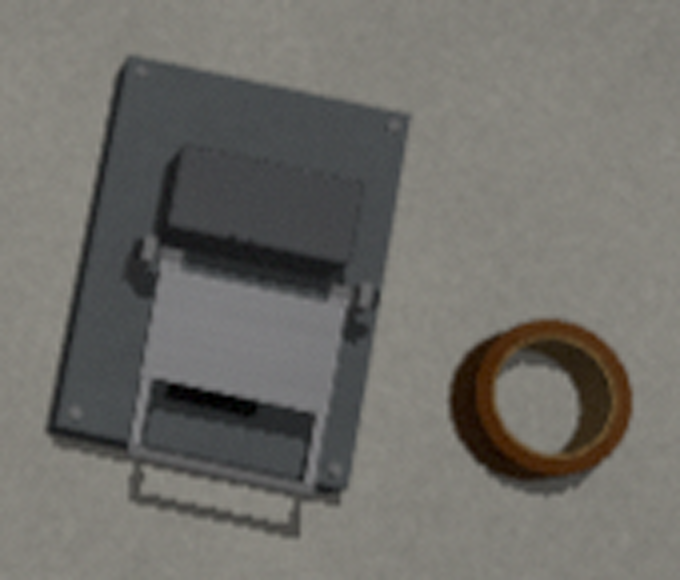

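The bar is at crop (137,455)–(318,490), which is full-image (404,234)–(450,242). The lower line is only its shadow. The posts are at crop (150,248) and (365,295).

```bash
python3 - <<'E'
from h import *
d=np.load('pics/top1.npz')
for u,v in [(407.5,181.5),(461,193)]: print('post',np.round(px(d,u,v,.107),3))
a=np.array([.9806,-.196]);b=np.array([.196,.9806]);h=np.array([.56,-.1226])
P=[]
for v in range(180,246):
  for u in range(400,462):
    p=px(d,u,v);q=p[:2]-h
    P.append((q@a,q@b,p[2],u,v))
P=np.array(P)
pl=P[(P[:,0]<-.01)&(P[:,0]>-.065)&(abs(P[:,1])<.04)&(P[:,2]>.085)]
f=np.polyfit(pl[:,0],pl[:,2],1);print('plate',f,len(pl),np.degrees(np.arctan(-f[0])))
ba=P[(P[:,0]<-.085)&(P[:,2]>.075)];print(np.round(ba,3)[:40])
for z in (.1,.12,.14):
  for u,v in [(404,234),(450,242)]:
    q=px(d,u,v,z)[:2];print(z,q,(q-h)@a,(q-h)@b)
E
```

```text
post [ 0.577 -0.06   0.107]
post [ 0.552 -0.184  0.107]
plate [-0.00996254  0.10200757] 808 0.5707925405839858
[[-8.50e-02  5.60e-02  1.01e-01  4.04e+02  2.20e+02]
 [-8.80e-02  5.50e-02  1.01e-01  4.04e+02  2.21e+02]
 [-8.70e-02  5.30e-02  1.02e-01  4.05e+02  2.21e+02]
 [-8.70e-02  5.10e-02  1.02e-01  4.06e+02  2.21e+02]
 [-9.00e-02  5.50e-02  1.01e-01  4.04e+02  2.22e+02]
 [-8.90e-02  5.20e-02  1.01e-01  4.05e+02  2.22e+02]
 [-9.30e-02  5.60e-02  1.01e-01  4.03e+02  2.23e+02]
 [-9.20e-02  5.40e-02  1.02e-01  4.04e+02  2.23e+02]
 [-9.20e-02  5.20e-02  1.01e-01  4.05e+02  2.23e+02]
 [-9.50e-02  5.60e-02  1.01e-01  4.03e+02  2.24e+02]
 [-9.40e-02  5.40e-02  1.01e-01  4.04e+02  2.24e+02]
 [-9.40e-02  5.10e-02  1.00e-01  4.05e+02  2.24e+02]
 [-9.70e-02  5.60e-02  1.02e-01  4.03e+02  2.25e+02]
 [-9.70e-02  5.40e-02  1.02e-01  4.04e+02  2.25e+02]
 [-9.60e-02  5.10e-02  1.02e-01  4.05e+02  2.25e+02]
 [-1.00e-01  5.50e-02  1.03e-01  4.03e+02  2.26e+02]
 [-9.90e-02  5.30e-02  1.03e-01  4.04e+02  2.26e+02]
 [-9.80e-02  5.00e-02  9.80e-02  4.05e+02  2.26e+02]
 [-1.02e-01  5.50e-02  1.03e-01  4.
[... 864 characters left out ...]
]
 [-8.90e-02 -4.60e-02  1.00e-01  4.47e+02  2.31e+02]
 [-8.90e-02 -4.80e-02  1.02e-01  4.48e+02  2.31e+02]
 [-8.80e-02 -5.00e-02  1.02e-01  4.49e+02  2.31e+02]
 [-1.13e-01  5.60e-02  9.40e-02  4.01e+02  2.32e+02]
 [-1.14e-01  5.50e-02  1.03e-01  4.02e+02  2.32e+02]]
0.1 [ 0.45508954 -0.05131807] -0.11684645669956381 0.0493366114851614
0.1 [ 0.43882226 -0.15664912] -0.11215326856913208 -0.05713940350057417
0.12 [ 0.45318669 -0.04735588] -0.1194889832871443 0.052848975775605614
0.12 [ 0.43723403 -0.15064973] -0.11488656585223278 -0.05156769241475986
0.14 [ 0.45128383 -0.04339369] -0.12213150987472482 0.056361340066049787
0.14 [ 0.4356458  -0.14465033] -0.11761986313533344 -0.04599598132894539
```

```bash
python3 -m creep '[0.1,0.4,0.92,0,0.67,0.1,0.4,0.92,0,0.67,0.1,0.4,0.92,0,0.67,0.1,0.4,0.92,0,0.67,0.1,0.4,0.92,0,0.67]' 20; python3 -m creep '[0.1,0.4,0.92,0,0.67,0.1,0.4,0.92,0,0.67,0.1,0.4,0.92,0,0.67,0.1,0,0,0,0,0.1,0,0,0,0]'
python3 - <<'E'
from h import *
d=shot('wrist','w1')
o=robot.get_obs();print(o['position'],o['ee_rot'],o['grip_width'],o['qpos'])
E
```

```text
time_s: 0.72
position: [0.3752, -0.2652, 0.2479]
ee_rot: [-2.736, -1.543, -0.0]
contact_force: [0.6, 0.3, -0.8]
grip_width: 0.0383
grip_force: 0.0
time_s: 1.35
position: [0.4467, -0.1015, 0.2479]
ee_rot: [-2.428, -1.993, 0.001]
contact_force: [-0.0, -0.1, 0.5]
grip_width: 0.0385
grip_force: 0.0
[ 0.44655183 -0.10219299  0.24799551] [-2.42955218e+00 -1.99127202e+00  1.12864776e-03] 0.03861267962494536 [-3.36615892e-01 -2.62453903e-01  1.86432672e+00 -4.71603111e-04
  1.54032703e+00 -1.38967348e-01]
```

View pics/w1.png

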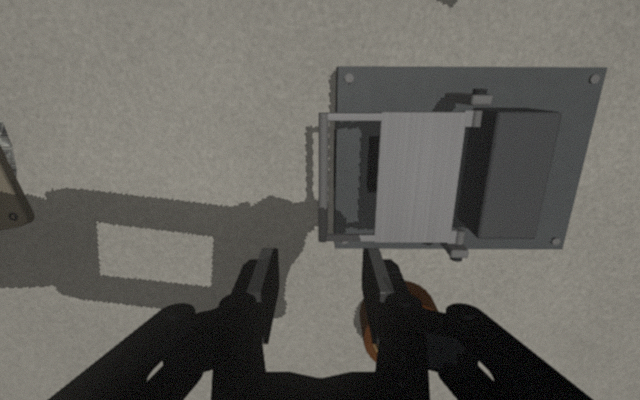

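The wrist view shows the bar as a vertical line from (323,113) to (323,241). The posts are at about (482,97) and (458,253), and the deck's corner screws are also visible.

```bash
python3 - <<'E'
from h import *
d=np.load('pics/w1.npz')
for u,v,z in [(323,113,.102),(323,241,.102),(324,177,.102),(482,97,.107),(458,253,.107),(336,67,.045),(605,67,.045),(563,248,.045)]: print(u,v,np.round(px(d,u,v,z),4),np.round(px(d,u,v),4))
E
```

```text
323 113 [ 0.4602 -0.0457  0.102 ] [ 0.4602 -0.0455  0.1045]
323 241 [ 0.4396 -0.1515  0.102 ] [ 0.4398 -0.1503  0.1045]
324 177 [ 0.4513 -0.0956  0.102 ] [ 0.4514 -0.095   0.1042]
482 97 [ 0.578  -0.0568  0.107 ] [ 0.5783 -0.0568  0.1064]
458 253 [ 0.5514 -0.1827  0.107 ] [ 0.5517 -0.1832  0.1062]
336 67 [ 0.4787 -0.0135  0.045 ] [ 0.481  -0.0122  0.    ]
605 67 [ 0.7136 -0.0599  0.045 ] [ 0.7143 -0.0601  0.044 ]
563 248 [ 0.6809 -0.2355  0.045 ] [ 7.108e-01 -2.646e-01  1.000e-04]
```

```bash
python3 -m creep '[0.1,0.06,0.06,-0.7,0,0.1,0,0,-0.7,0,0.1,0,0,-0.6,0,0.1,0,0,-0.48,0,0.1,0,0,0,0]' 20; python3 -m creep '[1,0,0,0,0,1,0,0,0,0,1,0,0,0,0,1,0,0,0,0,1,0,0,0,0]' 20
```

```text
time_s: 2.02
position: [0.4479, -0.0988, 0.097]
ee_rot: [-2.428, -1.986, 0.005]
contact_force: [0.3, 0.3, 0.4]
grip_width: 0.0383
grip_force: 0.0
time_s: 2.65
position: [0.4496, -0.0985, 0.1003]
ee_rot: [-2.428, -1.992, 0.003]
contact_force: [-7.4, -1.5, 0.0]
grip_width: 0.0068
grip_force: 22.9
```

```bash
python3 - <<'E'
import numpy as np
t=np.radians(np.arange(0,181,9));s=.118*(1-np.cos(t));z=.118*np.sin(t)
print(np.round(np.c_[np.diff(s)*.981,np.diff(s)*-.193,np.diff(z)]/.06,3).tolist())
E
```

```text
[[0.024, -0.005, 0.308], [0.071, -0.014, 0.3], [0.116, -0.023, 0.285], [0.158, -0.031, 0.263], [0.197, -0.039, 0.235], [0.23, -0.045, 0.2], [0.258, -0.051, 0.161], [0.28, -0.055, 0.118], [0.294, -0.058, 0.072], [0.302, -0.059, 0.024], [0.302, -0.059, -0.024], [0.294, -0.058, -0.072], [0.28, -0.055, -0.118], [0.258, -0.051, -0.161], [0.23, -0.045, -0.2], [0.197, -0.039, -0.235], [0.158, -0.031, -0.263], [0.116, -0.023, -0.285], [0.071, -0.014, -0.3], [0.024, -0.005, -0.308]]
```

```bash
python3 -m creep '[1,0.024,-0.005,0.308,0,1,0.071,-0.014,0.3,0,1,0.116,-0.023,0.285,0,1,0.158,-0.031,0.263,0,1,0.197,-0.039,0.235,0]' 20; python3 -m creep '[1,0.23,-0.045,0.2,0,1,0.258,-0.051,0.161,0,1,0.28,-0.055,0.118,0,1,0.294,-0.058,0.072,0,1,0.302,-0.059,0.024,0]'
python3 - <<'E'
from h import *
d=shot('scene','sc2',(100,100,300,280),3)
E
```

```text
time_s: 3.28
position: [0.4827, -0.1051, 0.1852]
ee_rot: [-2.427, -1.991, 0.006]
contact_force: [-15.2, -0.4, 10.5]
grip_width: 0.007
grip_force: 22.7
time_s: 3.9
position: [0.5676, -0.1219, 0.2203]
ee_rot: [2.427, 1.99, 0.002]
contact_force: [-2.7, -2.5, -0.9]
grip_width: 0.0071
grip_force: 21.6
```

View pics/sc2.png

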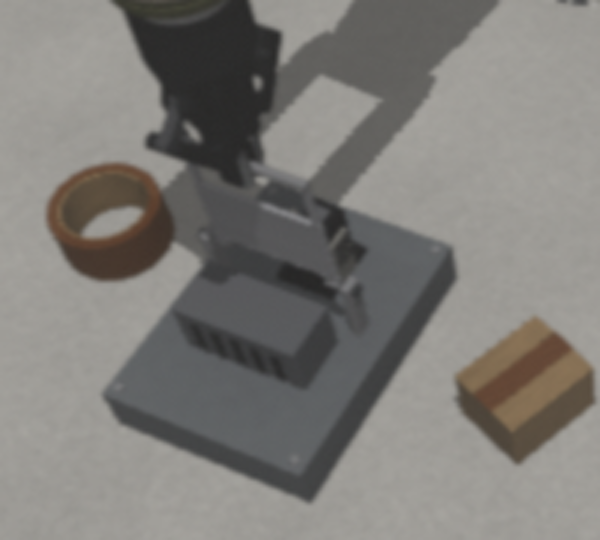

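The cover stands upright with the bar still in the fingers, at crop (240–310, 165–210). I'll continue over.

```bash
python3 -m creep '[1,0.302,-0.059,-0.024,0,1,0.294,-0.058,-0.072,0,1,0.28,-0.055,-0.118,0,1,0.258,-0.051,-0.161,0,1,0.23,-0.045,-0.2,0]' 20; python3 -m creep '[1,0.197,-0.039,-0.235,0,1,0.158,-0.031,-0.263,0,1,0.116,-0.023,-0.285,0,1,0.071,-0.014,-0.3,0,1,0.024,-0.005,-0.308,0]'; python3 -m creep '[1,0,0,-0.03,0,1,0,0,-0.02,0,1,0,0,0,0,1,0,0,0,0,1,0,0,0,0]'
```

```text
time_s: 4.58
position: [0.6489, -0.1379, 0.1846]
ee_rot: [2.427, 1.991, 0.0]
contact_force: [-2.6, -3.3, -0.4]
grip_width: 0.007
grip_force: 21.6
time_s: 5.2
position: [0.6815, -0.1439, 0.1001]
ee_rot: [-2.428, -1.992, 0.002]
contact_force: [-30.9, 5.0, 49.1]
grip_width: 0.0067
grip_force: 27.8
time_s: 5.82
position: [0.6814, -0.1436, 0.0983]
ee_rot: [-2.428, -1.992, 0.002]
contact_force: [-13.7, -0.8, 15.6]
grip_width: 0.007
grip_force: 25.0
```

```bash
python3 -m creep '[0.1,0,0,0,0,0.1,0,0,0,0,0.1,0,0,0.5,0,0.1,0,0,1,0,0.1,0,0,1,0]' 20; python3 -m creep '[-0.5,-0.53,0.1,0,1,-0.5,-0.53,0.1,0,1,-0.5,-0.53,0.1,0,1,-0.5,-0.53,0.1,0,1,-0.5,-0.53,0.1,0,1]'; python3 -m creep '[-0.5,0,0,0,1,-0.5,0,0,0,1,-0.5,0,0,0,1,-0.5,0,0,0,1,-0.5,0,0,0,0]'
python3 - <<'E'
from h import *
d=shot('wrist','w2');shot('top','top2',(370,120,540,265),4)
o=robot.get_obs();print(o['position'],o['ee_rot'],o['grip_width'],o['qpos'])
E
```

```text
time_s: 6.45
position: [0.6818, -0.143, 0.247]
ee_rot: [-2.427, -1.992, 0.001]
contact_force: [0.5, 0.2, -0.1]
grip_width: 0.0385
grip_force: 0.0
time_s: 7.08
position: [0.5223, -0.113, 0.2462]
ee_rot: [1.35, 2.837, 0.001]
contact_force: [-0.3, -0.5, 0.3]
grip_width: 0.0637
grip_force: 0.0
time_s: 7.7
position: [0.5232, -0.1133, 0.2462]
ee_rot: [-0.309, -3.126, -0.001]
contact_force: [0.3, 0.3, 0.2]
grip_width: 0.0641
grip_force: 0.0
[ 0.52321504 -0.11338997  0.2463341 ] [-3.14444216e-01 -3.12580561e+00 -3.29233727e-04] 0.06381543359898367 [-3.09332554e-01 -4.37037317e-02  1.67092956e+00  2.03094768e-04
  1.51442098e+00 -1.67962247e+00]
```

View pics/w2.png

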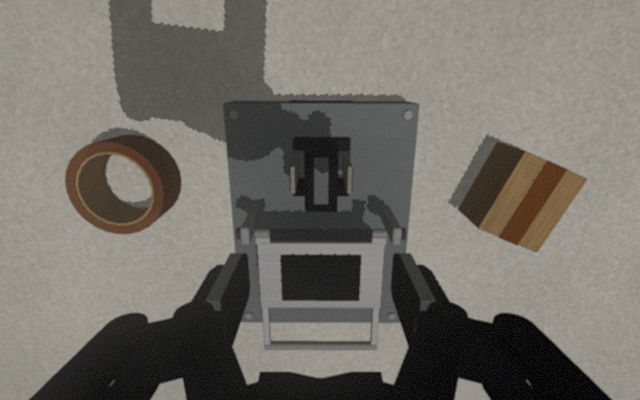

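The cover lies over the housing with its black pad up at (320,277). The cassette is at about (321,175), with the catch plates at (294,180) and (349,180).

```bash
python3 - <<'E'
from h import *
d=np.load('pics/w2.npz')
cv2.imwrite('pics/w2c.png',cv2.resize(d['image'][125:220,265:380],None,fx=6,fy=6,interpolation=cv2.INTER_CUBIC))
for u,v in [(293,180),(349,180),(321,180),(321,155),(321,205),(320,245),(280,300),(360,300),(320,303),(320,346)]: print(u,v,np.round(px(d,u,v),4))
E
```

```text
293 180 [ 0.5169 -0.1356  0.0909]
349 180 [ 0.526  -0.0893  0.0911]
321 180 [ 0.5205 -0.1122  0.0947]
321 155 [ 0.5001 -0.1082  0.0934]
321 205 [ 0.5423 -0.1166  0.094 ]
320 245 [ 0.5753 -0.124   0.1019]
280 300 [ 0.6223 -0.1705  0.1022]
360 300 [ 0.6367 -0.099   0.102 ]
320 303 [ 0.6327 -0.1354  0.1021]
320 346 [ 0.6794 -0.1447  0.1028]
```

View pics/w2c.png

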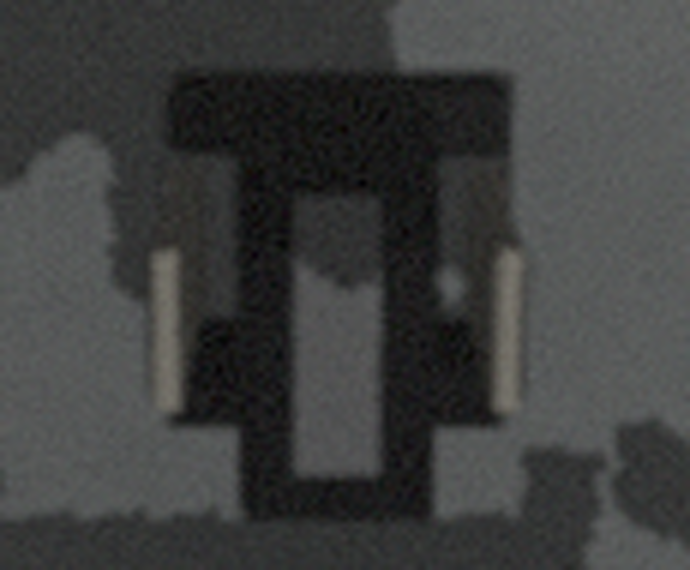

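```bash
python3 -m creep '[-0.5,-0.03,0.02,-0.8,0,-0.5,0,0,-0.8,0,-0.5,0,0,-0.7,0,-0.5,0,0,-0.4,0,-0.5,0,0,-0.18,0]' 40; python3 -m creep '[-0.5,0,0,0,0,0,0,0,0,0,0.1,0,0,0,0,1,0,0,0,0,1,0,0,0,0]' 40;  python3 -m creep '[1,0,0,0,0,1,0,0,0,0,1,0,0,0,0,1,0,0,0,0,1,0,0,0,0]' 40
python3 -c "
from h import *
o=robot.get_obs();print(o['position'],o['contact_force'],o['torque'])"
```

```text
time_s: 8.43
position: [0.5203, -0.1119, 0.0718]
ee_rot: [-0.312, -3.123, -0.001]
contact_force: [-0.1, 0.2, 1.3]
grip_width: 0.0643
grip_force: 0.0
time_s: 9.05
position: [0.523, -0.1127, 0.0774]
ee_rot: [0.308, 3.123, -0.001]
contact_force: [-7.4, 2.8, 15.9]
grip_width: 0.0331
grip_force: 40.2
time_s: 9.68
position: [0.523, -0.1127, 0.0774]
ee_rot: [0.308, 3.123, -0.001]
contact_force: [-7.0, 3.1, 16.7]
grip_width: 0.0334
grip_force: 40.2
[ 0.52303363 -0.11269695  0.07742935] [-7.03235244  3.05652877 16.73684551] [0.51206766 1.26393944 0.01576969]
```

```bash
python3 - <<'E'
from h import *
d=shot('wrist','w3',(200,100,440,280),3)
E
```

```text
(no output)
```

View pics/w3.png

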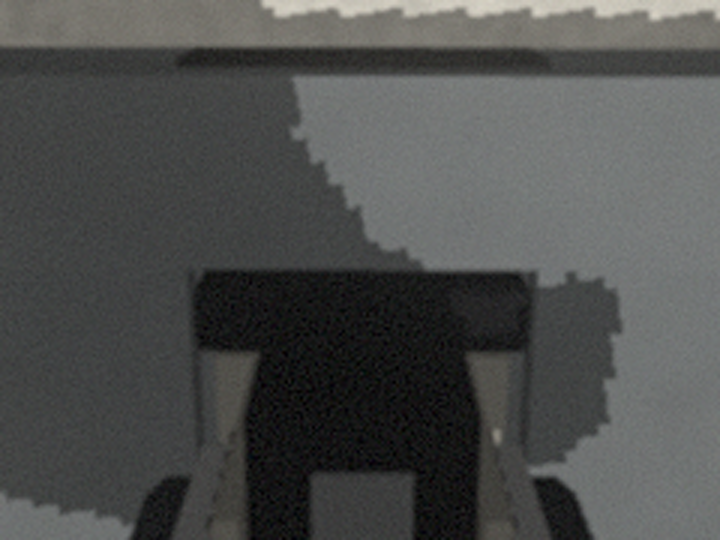

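```bash
python3 -m creep '[1,0.01,0,0.035,0,1,0.01,0,0.03,0,1,0,0,0,0,1,0,0,0.03,0,1,0,0,0.03,0]' 40; python3 -m creep '[1,0,0,0.05,0,1,0,0,0.05,0,1,0,0,0.05,0,1,0,0,0.05,0,1,0,0,0,0]'
```

```text
time_s: 10.35
position: [0.5224, -0.1123, 0.0811]
ee_rot: [-0.308, -3.126, -0.0]
contact_force: [0.2, 0.1, -3.1]
grip_width: 0.033
grip_force: 39.9
time_s: 10.98
position: [0.5228, -0.1124, 0.0936]
ee_rot: [0.308, 3.126, -0.0]
contact_force: [0.1, -0.1, -3.3]
grip_width: 0.0331
grip_force: 39.9
```

```bash
python3 -m creep '[1,0,0,0.3,0,1,0,0,0.5,0,1,0,0,0.5,0,1,0,0,0.5,0,1,0,0,0.3,0]' 40; python3 -m creep '[1,0,0,0.13,0,1,0,0,0,0,1,0,0,0,0,1,0,0,0,0,1,0,0,0,0]'
python3 - <<'E'
from h import *
d=shot('scene','sc3',(100,80,300,260),3);shot('wrist','w4')
E
```

```text
time_s: 11.6
position: [0.5233, -0.1126, 0.2222]
ee_rot: [0.308, 3.123, -0.001]
contact_force: [0.3, -0.1, -2.6]
grip_width: 0.0333
grip_force: 40.7
time_s: 12.22
position: [0.5222, -0.1122, 0.2263]
ee_rot: [-0.308, -3.125, -0.0]
contact_force: [-0.0, 0.1, -1.5]
grip_width: 0.0328
grip_force: 40.7
```

View pics/sc3.png

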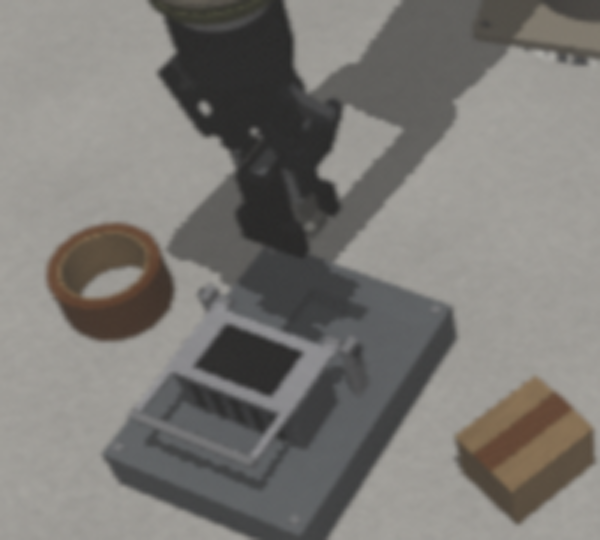

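View pics/w4.png

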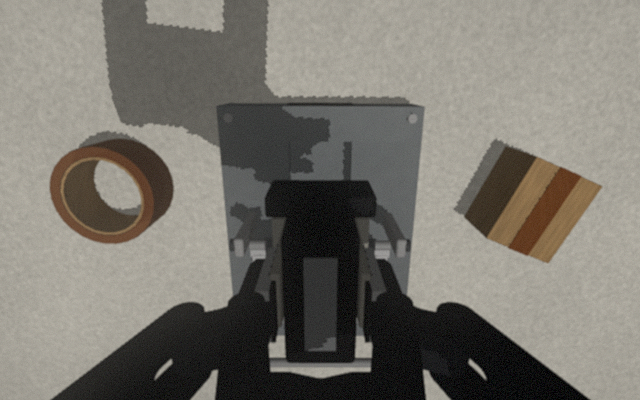

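The cassette hangs between the pads over the empty bay. The cover lies flat, and the tape roll and carton are where they were. I'll check tilt, height and rest.

```bash
python3 - <<'E'
from h import *
d=np.load('pics/w4.npz')
for u,v in [(320,186),(320,198),(320,245),(270,198),(370,198),(295,300),(345,300),(320,356)]: print(u,v,np.round(px(d,u,v),4))
o=robot.get_obs();print(o['position'],abs(o['qd']).max(),o['grip_width'],o['contact_force'])
E
```

```text
320 186 [ 0.4929 -0.1067  0.1828]
320 198 [ 0.4932 -0.1068  0.2014]
320 245 [ 0.4966 -0.1074  0.2426]
270 198 [ 0.4896 -0.1299  0.1983]
370 198 [ 0.4988 -0.084   0.1981]
295 300 [ 0.5168 -0.1208  0.2425]
345 300 [ 0.5206 -0.1027  0.2422]
320 356 [ 0.5444 -0.1169  0.2419]
[ 0.52238855 -0.11231808  0.22662485] 0.0028173367652383945 0.03273204021040406 [-0.238386   -0.34079199 -1.62891204]
```

```bash
python3 -c "
from station import robot
print(robot.job_done())"
```

```text
the job is handed in; nothing more can be done
None
```

The job is handed in: the cover lies flat on the rear housing, pad up, and the cassette is held squeezed, level and still about 14.8 cm above its seat. The tape roll and carton were left untouched and the arm never went near the tray; it took about 12 s of the 54 s, and the verdict was not shown.

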